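# Hold the electrode arm level over its stand

### The arm

A 7-joint arm with a two-finger parallel gripper is mounted at the origin on a cart in front of the work surface, level with it; the furniture and walls round the work are solid. World frame = base frame: x ahead of the robot, y to its left, z up, the work surface at z = 0. Lengths are in m, angles in rad, forces in N, time in s.
With the tool pointing down it reaches from about 0.4 to 0.85 m from the base axis. Payload 10.4 kg.
Tool frame: the origin (TCP) lies midway between the tips of the shut fingers; the grasp point (between the pads) lies 19 mm behind it; z points along the fingers, y is the line along which they close (so a half turn about z gives the same grasp; the last joint's range is limited). The gripper opens to 85 mm and grips with 20 to 120 N. Pads are 22 mm wide; open, the fingers measure 114 mm over their backs; the gripper's body (76 mm by 85 mm) begins 54 mm behind the grasp point. The pads swing forward as they close: fully open they stand 13 mm farther back than shut.
Start: joints at [1.265, 0.332, -0.065, 1.46, 0.022, 1.35, -0.088], TCP at [0.174, -0.6, 0.231] pointing down, gripper open.
Joint ranges: [-2.6, 2.6], [-0.5, 2.12], [-1.47, 1.34], [0.16, 2.42], [-1.27, 4.41], [0.06, 2.06], [-2.6, 2.6]. Speed limits (rad/s): [2.22, 2.22, 2.79, 2.79, 3.14, 3.14, 3.14].

### API

Orientations are given as a unit quaternion [x, y, z, w].
In Python, from workcell import get_obs, camera, camera_params, hand_in gives the robot as it stands.
- The arm moves only by the tool carry_out, never from a script. Its argument "commands" is a list that holds one entry, the list of rows, each a list of 6 numbers: the shift along the tool's x, y, z in units of 40 mm (1.0 is 40 mm), then the turn, a rotation vector about the tool's x, y, z in units of 6 degrees (1.0 is 6 degrees). In form: [[[x, y, z, ax, ay, az], ...]]. A call has 1 to 20 rows; each row shifts and turns the commanded pose from where the row before left it, along the tool's axes as they then stand; what a row does not reach is not made up. A row lasts 1/12 s, in which the tool goes at most 41.7 mm and 7.16 degrees, less where a joint would pass 70% of its speed; a pose out of reach is approached as far as the arm can. A call is refused whole if a number of a shift passes 1 or a number of a turn 1, either way. A call with a gripper value outside its range is refused whole. "hand" is the closure, from -1 (fully open) to 1 (shut), set as the call begins (left out, the last holds). The fingers move at their own pace and stop on an object; "force" is the grip in N (left out, the last holds). Time passes only in rows, so rows that do not move let the fingers close. It gives the time, the measured TCP pose, the force, the opening and the grip force at its end, in the units of the state.
- get_obs(): the state, without advancing time (a new reading comes with each control period).
- camera(name): name is "scene" or "top"; returns the picture (384x512x3 uint8, red, green, blue); there is no depth.
- camera_params(name): a dict with "mtx" (3x3 intrinsics, pixels), "k1" (the pictures are not rectified: a ray, as slopes to the right and down, at radius r is drawn at 1 + k1 r^2 times it, then the intrinsics apply), "R" (3x3) and "t" (3): a world point X has camera coordinates R X + t. Camera axes: x right, y down, z forward; pixel columns grow to the right and rows downward; lengths in m; the calibration is good to about 2 mm. A picture is of the moment at which its call begins. camera_params takes no time and is no camera call.
- hand_in(): hands the job in; it is judged then, once.
The state is a dict: "clock": time; "joint_pos": joint angles; "joint_velocities": joint speeds; "tau": joint torques, N m; "position": TCP position; "ee_rot": TCP orientation; "ft_force": force on the tool from outside, world axes, zero at the start; "torque": the same for the moment, N m; "grip_width": opening from 0.0 (shut) to 1.0 (fully open); "grasp_force": force on a finger pad.
Only numpy, scipy, OpenCV 4.12 (cv2) and the standard library are available. Lean on these libraries where they do the work, as an engineer would, in place of code of your own. Each camera call takes 0.05 s, during which the arm holds its last target. There are 200 camera calls.

### The job

Pull open the drawer of the small bench unit and leave it open. Take the electrode arm out of it by its balance point (it is much heavier at the hub end, so this is not the middle) and keep it level as you carry it to the white stand. Finish while still holding it there, level and still, a few centimetres above the stand with the hub's bore straight over the post and the clip ring straight over the black pad, touching neither; do not disturb the other things on the bench.

Things in the scene. Friction and masses are not known exactly. Their poses are not given: they have to be found in the camera images.
- unit: grey bench drawer unit with one blue-fronted drawer, fixed to the bench: 210 deep (x) x 290 wide (y) x 95 high. Origin under its centre, z up; the front faces its own -x and its top's front edge is at x = -90 mm
- unit_drawer0 (a joint): how far the drawer is pulled out, m: 0 shut, 0.1416 fully out, towards the unit's own -x. It slides with about 1 N of friction and stays where it is left. Its inside is 165 mm (x) by about 248 mm (y); its floor is 22 mm above the bench and its side walls end 73 mm above the bench
- unit_drawer0_handle (a point): middle of the drawer's steel bar handle, a level round bar 130 mm long and 11 mm thick along the unit's y axis, on two stems 51 mm either side of this point, 57 mm above the bench, its middle line 35 mm in front of the drawer's face and parallel to it, with room to reach behind it from above
- lever: electrode arm, 0.36 to 0.59 kg, lying level in the drawer along the unit's y axis within 0.1 rad, hub on the unit's +y side: dark steel hub 40 across and high with a 16 mm bore, aluminium bar, clip ring. Origin on the bore's axis at the hub's underside; x runs along the bar to the ring, z up. The balance point is on the bar at x = 55 mm (the middle of the whole part is x = 87)
- lever_tip (a point): axis of the arm's clip ring (28 across, 40 high), level with its underside, 180 mm along the arm's x from its origin. The straight bar between hub and ring runs from x = 20 to 166 mm; it is 14 mm wide and 14 high, its underside 13 mm and its top 27 mm above the hub's underside. A small brass screw stands 8 mm out of the hub's side
- stand: white stand fixed to the bench: base plate 264x90x14 mm, near one end an upright steel post 12 across (with a dark collar 38 across at its foot), near the other end a black rubber pad 32 across. Origin under the post at bench level; x runs to the pad, 180 mm away, z up
- post_top (a point): top of the stand's post, 70 mm above the bench; its axes are the stand's
- rest (a point): middle of the top of the black pad, 22 mm above the bench
- timer: flat square white kitchen-style timer, 64x64x19 mm; a bystander, loose. Origin under its centre
- tape_roll: roll of tan tape lying flat, 66 across and 19 high, in mm; a bystander, loose. Origin under its centre
- reagent: brown bottle with a white cap, 62 across and 150 high, in mm; a bystander, loose. Origin under its centre
- filters: small white and green carton, 64x96x58 mm; a bystander, loose. Origin under its centre
- screwdriver: screwdriver with an orange handle, lying flat, length 160 mm; a bystander, loose. Origin under its centre

How it is judged:
On the way, in this order (a step that is already met when the one before it is completed fails the run):
1. the drawer is pulled open (by at least 90 mm) (value of joint unit_drawer0 above 0.09 m), for 0.2 s.
2. the arm is lifted clear of the drawer in the gripper (height (world z) of lever above 0.08 m and contact force between the fingers and lever above 1 N and contact force between lever and unit below 0.1 N), for 0.2 s.
At the end, for the whole second after the job is handed in: The gripper holds the arm within 15 mm of its balance point, level within 0.1 rad, still, touching neither stand nor unit; hub underside 8 to 80 mm above the post top, bore within 10 mm of the post axis, clip ring within 15 mm of the pad middle; drawer still open over 80 mm (horizontal distance between lever and post_top below 0.01 m and horizontal distance between lever_tip and rest below 0.015 m and z of lever in the frame of post_top between 0.008 and 0.08 m and angle between lever's own z axis and vertical below 0.1 rad and x of the grasp point in the frame of lever between 0.04 and 0.07 m and contact force between the fingers and lever above 1 N and contact force between lever and stand below 0.1 N and contact force between lever and unit below 0.1 N and linear speed of lever below 0.02 m/s and angular speed of lever below 0.1 rad/s and value of joint unit_drawer0 above 0.08 m); the arm keeps its last pose, push and grip.
It fails at once if the electrode arm tips over or hangs (more than 0.35 rad from level) (angle between lever's own z axis and vertical above 0.35 rad).
It fails at once if the electrode arm strikes the stand (contact force between lever and stand above 2 N).
It fails at once if a bystander is moved more than 30 mm (distance of any of timer, tape_roll, reagent, filters, screwdriver from where it was at the start of the episode above 0.03 m).
It also fails if it takes over 64 s, if anything falls off the work surface, if the arm or the gripper's body presses on something with over 40 N, if the wrist force passes 120 N, or if a joint passes its speed limit or range.

## Working session

There is one attempt and no reset: what is moved stays moved. The work goes in short steps, Python scripts to look and compute and a tool call to move; the robot and the scene stay as the last step left them, time stands still between calls to the robot, and variables do not carry over. Pictures are saved under pics/ and viewed, at most 10 in all, crops included, and the job is handed in when it is done.

Besides the shell and the picture viewer there is one more tool, called by a JSON object that holds its "method" and its "body". carry_out: Moves the arm, as the interface text tells. Its arguments: {"type":"object","properties":{"commands":{"type":"array"},"hand":{"type":"number"},"force":{"type":"number"}},"required":["commands"]}

```bash
mkdir -p pics; cat > h.py <<'E'
import numpy as np, cv2
from workcell import get_obs, camera, camera_params, hand_in
def snap(n,f):
    im=camera(n); cv2.imwrite('pics/'+f,im[:,:,::-1]); return im
def ray(n,u,v):
    p=camera_params(n); M=np.array(p['mtx']);R=np.array(p['R']);t=np.array(p['t'])
    d=np.linalg.inv(M)@[u,v,1]; d=d[:2]
    s=d.copy()
    for _ in range(30): s=d/(1+p['k1']*(s@s))
    return -R.T@t, R.T@np.array([s[0],s[1],1])
def px2w(n,u,v,z):
    c,d=ray(n,u,v); return c+d*(z-c[2])/d[2]
def w2px(n,X):
    p=camera_params(n); c=np.array(p['R'])@X+np.array(p['t']); s=c[:2]/c[2]; s=s*(1+p['k1']*(s@s))
    return (np.array(p['mtx'])@[s[0],s[1],1])[:2]
E
python3 - <<'E'
from h import *
a=snap('top','t0.png'); b=snap('scene','s0.png')
cv2.imwrite('pics/t0b.png',cv2.resize(a[:,:,::-1],(800,600),interpolation=cv2.INTER_CUBIC))
cv2.imwrite('pics/s0b.png',cv2.resize(b[:,:,::-1],(800,600),interpolation=cv2.INTER_CUBIC))
o=get_obs(); print(o)
for n in('top','scene'): print(camera_params(n))
E
```

```text
{'clock': 0.1, 'joint_pos': array([ 1.26537699,  0.3328351 , -0.06469675,  1.4608839 ,  0.02160862,
        1.34990208, -0.08850566]), 'joint_velocities': array([-0.00104717, -0.00108893,  0.00113183, -0.00259731,  0.00015756,
        0.00123769,  0.00168872]), 'tau': array([ 1.40241311e-03, -6.26747775e+01,  4.91719495e-02, -3.92431712e+01,
        1.62956247e-02,  6.94496950e-03,  9.78169464e-05]), 'position': array([ 0.17430911, -0.59983713,  0.2305663 ]), 'ee_rot': array([ 9.90017171e-01,  1.40945226e-01, -1.28571673e-04, -6.53815651e-04]), 'ft_force': array([0.41027823, 0.2361442 , 0.25934965]), 'torque': array([0.01415587, 0.01415404, 0.03678232]), 'grasp_force': 0.0, 'grip_width': 0.9984692384512729}
{'mtx': array([[416.59768901,   0.        , 248.76645109],
       [  0.        , 416.59768901, 191.83019945],
       [  0.        ,   0.        ,   1.        ]]), 'k1': -0.03650474097678877, 'R': array([[-0.02422447, -0.99969792,  0.00415162],
       [-0.99321408,  0.02359442, -0.11388197],
       [ 0.11374961, -0.00688218, -0.99348561]]), 't': array([-0.0070112 ,  0.54621056,  1.30042832])}
{'mtx': array([[373.9115793 ,   0.        , 259.03332254],
       [  0.        , 373.9115793 , 196.01409535],
       [  0.        ,   0.        ,   1.        ]]), 'k1': -0.024543028451487807, 'R': array([[ 6.27638620e-01, -7.78504421e-01,  7.93558157e-04],
       [-3.52957666e-01, -2.85466516e-01, -8.91027359e-01],
       [ 6.93895272e-01,  5.58963089e-01, -4.53948914e-01]]), 't': array([-0.36431763,  0.25530386,  1.11941116])}
```

View pics/t0b.png

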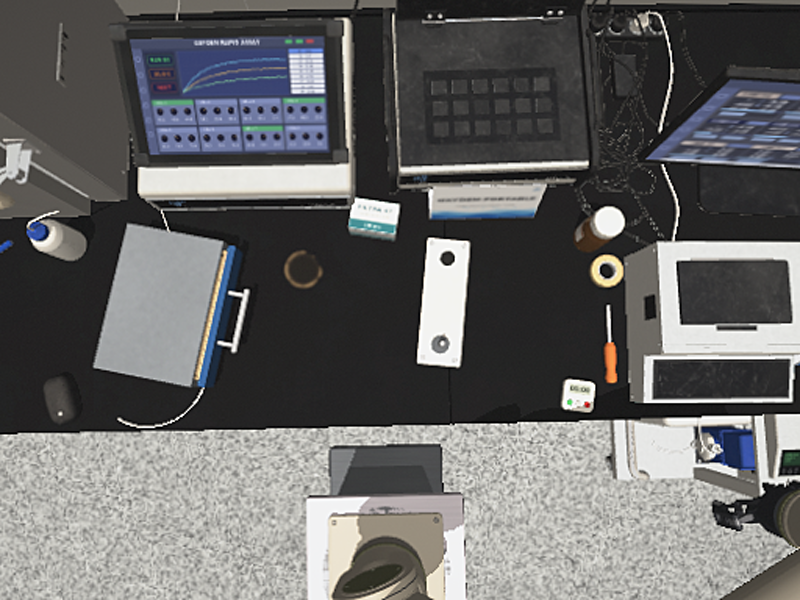

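View pics/s0b.png

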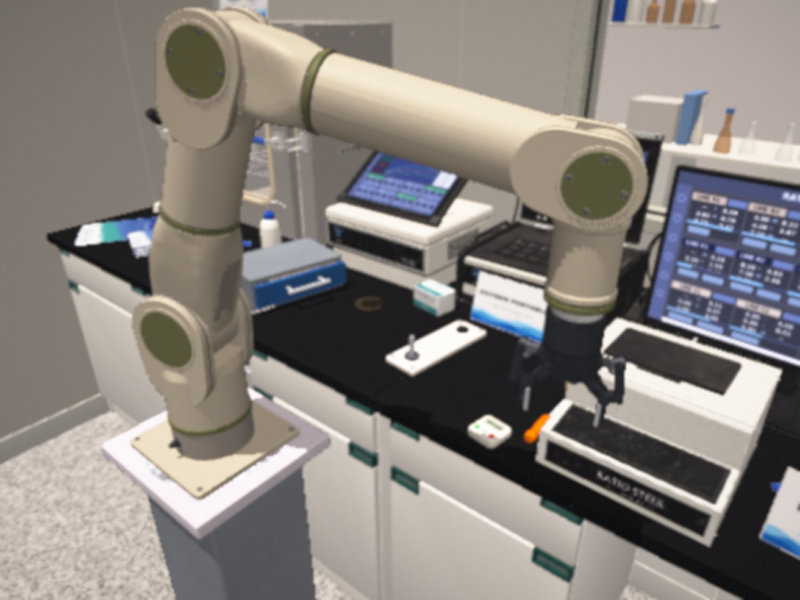

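The top view shows the unit at left with its handle ends near (246,291) and (235,350) in the 800-px picture. The stand has its post at (440,343) and its pad at (447,258), and the bystanders lie to the right. I'll work out the positions next.

```bash
python3 - <<'E'
from h import *
im=cv2.imread('pics/t0.png')
a=cv2.resize(im[140:250,50:160],(600,600),interpolation=cv2.INTER_CUBIC)
b=cv2.resize(im[145:240,260:305],(284,600),interpolation=cv2.INTER_CUBIC)
cv2.imwrite('pics/c1.png',cv2.resize(np.hstack([a,b[:, :190]*0+255 if 0 else b])[:, :],(800,543)))
s=1.5625
for n,u,v,z in[('h1',246,291,.057),('h2',235,350,.057),('post',440,343,.07),('pad',447,258,.022),('unit fl',240,247,.08),('bottle',606,221,.15),('carton',375,218,.058)]:
    print(n,px2w('top',u/s,v/s,z).round(3))
print(get_obs()['position'])
E
```

```text
h1 [0.567 0.266 0.057]
h2 [0.45  0.288 0.057]
post [ 0.453 -0.119  0.07 ]
pad [ 0.631 -0.143  0.022]
unit fl [0.653 0.274 0.08 ]
bottle [ 0.673 -0.436  0.15 ]
carton [0.711 0.004 0.058]
[ 0.17430911 -0.59983713  0.2305663 ]
```

View pics/c1.png

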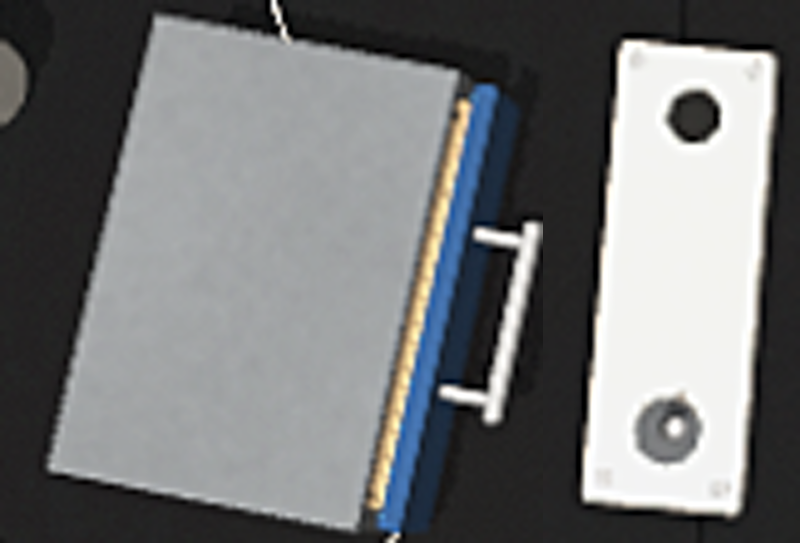

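```bash
python3 - <<'E'
from h import *
P=lambda u,v,z:px2w('top',u,v,z)
for n,u,v,z in[('h1',158,185.6,.057),('h2',149.7,225.1,.057),('posttop',283.1,219.5,.07),('collar',281.7,220.2,.017),('pad',286.3,165.3,.022),
 ('A',81.4,142.8,.095),('B',144.8,154.6,.095),('C',122.9,247.4,.095),('D',59.7,234.8,.095)]:
    print(n,P(u,v,z).round(4))
A,B,C,D=[P(*q,.095)[:2] for q in[(81.4,142.8),(144.8,154.6),(122.9,247.4),(59.7,234.8)]]
for e in(A-D,B-C,A-B,D-C): print(np.hypot(*e),np.degrees(np.arctan2(e[1],e[0])))
from scipy.spatial.transform import Rotation as R
print(R.from_quat(get_obs()['ee_rot']).as_matrix().round(3))
E
```

```text
h1 [0.5694 0.2647 0.057 ]
h2 [0.4461 0.2906 0.057 ]
posttop [ 0.4531 -0.1235  0.07  ]
collar [ 0.4534 -0.1236  0.017 ]
pad [ 0.6307 -0.144   0.022 ]
A [0.7038 0.4952 0.095 ]
B [0.6615 0.2975 0.095 ]
C [0.3795 0.3625 0.095 ]
D [0.4214 0.5553 0.095 ]
0.2887687312548848 -12.020637837986229
0.28935673296718 -12.974525866417693
0.20211173488518716 77.9251564919568
0.19729589966884126 77.76471927305265
[[ 0.96   0.279 -0.   ]
 [ 0.279 -0.96   0.001]
 [-0.    -0.001 -1.   ]]
```

{"method": "carry_out", "body": {"commands": [[[0.57, -0.39, 0, 0, 0, 0], [0.57, -0.39, 0, 0, 0, 0], [0.57, -0.39, 0, 0, 0, 0], [0.57, -0.39, 0, 0, 0, 0], [0.57, -0.39, 0, 0, 0, 0], [0.57, -0.39, 0, 0, 0, 0], [0.57, -0.39, 0, 0, 0, 0], [0.57, -0.39, 0, 0, 0, 0], [0.57, -0.39, 0, 0, 0, 0], [0.57, -0.39, 0, 0, 0, 0], [0.57, -0.39, 0, 0, 0, 0], [0.57, -0.39, 0, 0, 0, 0], [0.57, -0.39, 0, 0, 0, 0], [0.57, -0.39, 0, 0, 0, 0]]], "hand": 0.2}}

```text
clock: 1.27
position: [0.4205, -0.3001, 0.2311]
ee_rot: [0.99, 0.141, -0.0, -0.0]
ft_force: [0.1, -0.8, 0.2]
grip_width: 0.401
grasp_force: 0.0
```

{"method": "carry_out", "body": {"commands": [[[0.34, -0.72, 0, 0, 0, 0], [0.34, -0.72, 0, 0, 0, 0], [0.34, -0.72, 0, 0, 0, 0], [0.34, -0.72, 0, 0, 0, 0], [0.34, -0.72, 0, 0, 0, 0], [0.34, -0.72, 0, 0, 0, 0], [0.34, -0.72, 0, 0, 0, 0], [0.34, -0.72, 0, 0, 0, 0], [0.34, -0.72, 0, 0, 0, 0], [0.34, -0.72, 0, 0, 0, 0], [0.34, -0.72, 0, 0, 0, 0], [0.34, -0.72, 0, 0, 0, 0], [0.34, -0.72, 0, 0, 0, 0], [0.34, -0.72, 0, 0, 0, 0], [0.34, -0.72, 0, 0, 0, 0], [0.34, -0.72, 0, 0, 0, 0]]]}}

```text
clock: 2.6
position: [0.5003, 0.2032, 0.2311]
ee_rot: [0.99, 0.141, -0.0, 0.0]
ft_force: [1.2, 0.2, 1.4]
grip_width: 0.402
grasp_force: 0.0
```

{"method": "carry_out", "body": {"commands": [[[0, 0, 0, 0, 0, -1], [0, 0, 0, 0, 0, -1], [0, 0, 0, 0, 0, -1], [0, 0, 0, 0, 0, -1], [0, 0, 0, 0, 0, -1], [0, 0, 0, 0, 0, -1], [0, 0, 0, 0, 0, -1], [0, 0, 0, 0, 0, -1], [0, 0, 0, 0, 0, -1], [0, 0, 0, 0, 0, -1], [0, 0, 0, 0, 0, -1], [0, 0, 0, 0, 0, -1], [0, 0, 0, 0, 0, -1]]]}}

```text
clock: 3.68
position: [0.5002, 0.2016, 0.231]
ee_rot: [0.679, 0.734, -0.0, -0.0]
ft_force: [-0.1, -0.3, 0.1]
grip_width: 0.404
grasp_force: 0.0
```

{"method": "carry_out", "body": {"commands": [[[0, 0, 0, 0, 0, -1], [0, 0, 0, 0, 0, -1], [0, 0, 0, 0, 0, -1], [0, 0, 0, 0, 0, -1], [0, 0, 0, 0, 0, -1], [0, 0, 0, 0, 0, -1], [0, 0, 0, 0, 0, -1], [0, 0, 0, 0, 0, -1], [0, 0, 0, 0, 0, -1], [0, 0, 0, 0, 0, -1], [0, 0, 0, 0, 0, -1], [0, 0, 0, 0, 0, -1], [0, 0, 0, 0, 0, 0], [0, 0, 0, 0, 0, 0]]]}}

```text
clock: 4.85
position: [0.5003, 0.2017, 0.231]
ee_rot: [0.122, 0.993, 0.0, -0.0]
ft_force: [-1.0, -0.6, -0.1]
grip_width: 0.398
grasp_force: 0.0
```

```bash
cat >> h.py <<'E'
from scipy.spatial.transform import Rotation as Rot
def go(X,ang=None):
    "tool-unit shift to world X; ang = wanted world angle (deg) of tool y"
    o=get_obs(); M=Rot.from_quat(o['ee_rot']).as_matrix()
    a=np.degrees(np.arctan2(M[1,1],M[0,1]))
    print('t',round(o['clock'],2),'pos',o['position'].round(4),'yang',a.round(2),'tilt',M[:,2].round(3),'w',round(o['grip_width'],3),'gf',round(o['grasp_force'],1),'F',o['ft_force'].round(1))
    print('q',o['joint_pos'].round(2),'shift units',(M.T@(np.array(X)-o['position'])/.04).round(2), 'turn z units', None if ang is None else round(-(ang-a)/6,2))
E
python3 -c "
from h import *
go([.508,.278,.14],77.7)"
```

```text
t 4.85 pos [0.5003 0.2017 0.231 ] yang 76.01 tilt [-0.001  0.    -1.   ] w 0.398 gf 0.0 F [-1.  -0.6 -0.1]
q [ 0.54  0.38 -1.23  1.64  0.36  1.38  0.59] shift units [0.27 1.9  2.28] turn z units -0.28
```

{"method": "carry_out", "body": {"commands": [[[0.07, 0.47, 0.57, 0, 0, -0.07], [0.07, 0.47, 0.57, 0, 0, -0.07], [0.07, 0.47, 0.57, 0, 0, -0.07], [0.07, 0.47, 0.57, 0, 0, -0.07], [0, 0, 0, 0, 0, 0], [0, 0, 0, 0, 0, 0]]], "hand": 0.33}}

```text
clock: 5.35
position: [0.5055, 0.2783, 0.1391]
ee_rot: [0.106, 0.994, -0.0, -0.001]
ft_force: [0.4, 0.1, 0.6]
grip_width: 0.335
grasp_force: 0.0
```

```bash
python3 -c "
from h import *
go([.508,.278,.038],77.7)
a=snap('top','t1.png'); b=snap('scene','s1.png')
c=cv2.resize(a[140:250,60:200,::-1],(560,440),interpolation=cv2.INTER_CUBIC)
d=cv2.resize(b[110:220,130:190,::-1],(240,440),interpolation=cv2.INTER_CUBIC)
cv2.imwrite('pics/c2.png',np.hstack([c,d]))
print(w2px('top',[.508,.278,.057]))"
```

```text
t 5.35 pos [0.5055 0.2783 0.1391] yang 77.85 tilt [-0.002 -0.    -1.   ] w 0.335 gf 0.0 F [0.4 0.1 0.6]
q [ 0.28  0.55 -1.12  1.66  0.51  1.27  0.41] shift units [-0.07  0.01  2.53] turn z units 0.03
[153.75196608 205.17901816]
```

View pics/c2.png

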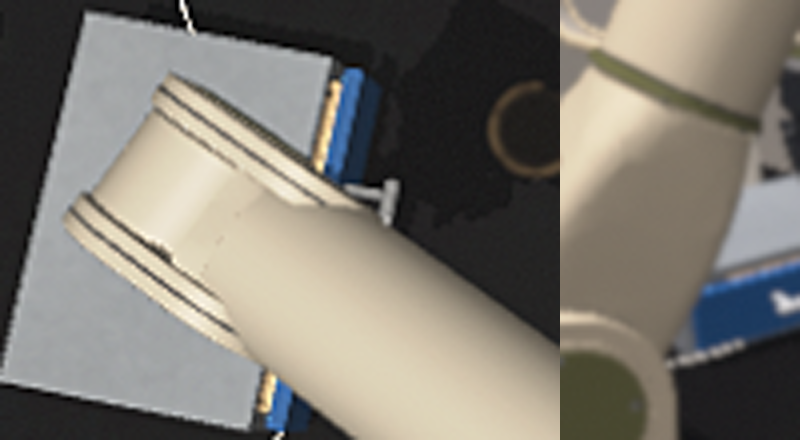

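The arm hides the handle in both views, at top crop (390,190). I'll go down slowly and watch the force.

{"method": "carry_out", "body": {"commands": [[[0, 0, 0.3, 0, 0, 0], [0, 0, 0.3, 0, 0, 0], [0, 0, 0.3, 0, 0, 0], [0, 0, 0.3, 0, 0, 0], [0, 0, 0.3, 0, 0, 0], [0, 0, 0.2, 0, 0, 0], [0, 0, 0.2, 0, 0, 0], [0, 0, 0, 0, 0, 0]]]}}

```text
clock: 6.12
position: [0.5059, 0.2771, 0.0623]
ee_rot: [0.105, 0.994, -0.001, -0.001]
ft_force: [-0.2, 0.1, -0.1]
grip_width: 0.334
grasp_force: 0.0
```

{"method": "carry_out", "body": {"commands": [[[0, 0, 0.2, 0, 0, 0], [0, 0, 0.2, 0, 0, 0], [0, 0, 0.2, 0, 0, 0], [0, 0, 0, 0, 0, 0]]]}}

```text
clock: 6.45
position: [0.5067, 0.2776, 0.0392]
ee_rot: [0.106, 0.994, 0.0, 0.0]
ft_force: [0.7, -0.8, 0.6]
grip_width: 0.336
grasp_force: 0.2
```

{"method": "carry_out", "body": {"commands": [[[0, 0, 0, 0, 0, 0], [0, 0, 0, 0, 0, 0], [0, 0, 0, 0, 0, 0], [0, 0, 0, 0, 0, 0], [0, 0, 0, 0, 0, 0], [0, 0, 0, 0, 0, 0]]], "hand": 1, "force": 30}}

```text
clock: 6.95
position: [0.5065, 0.2776, 0.04]
ee_rot: [0.105, 0.994, -0.0, -0.0]
ft_force: [0.7, 0.7, -2.0]
grip_width: 0.112
grasp_force: 29.2
```

{"method": "carry_out", "body": {"commands": [[[0, -0.27, 0, 0, 0, 0], [0, -0.27, 0, 0, 0, 0], [0, -0.27, 0, 0, 0, 0], [0, -0.27, 0, 0, 0, 0], [0, -0.27, 0, 0, 0, 0], [0, -0.27, 0, 0, 0, 0], [0, -0.27, 0, 0, 0, 0], [0, -0.27, 0, 0, 0, 0], [0, -0.27, 0, 0, 0, 0], [0, -0.27, 0, 0, 0, 0], [0, -0.27, 0, 0, 0, 0], [0, -0.27, 0, 0, 0, 0], [0, 0, 0, 0, 0, 0], [0, 0, 0, 0, 0, 0], [0, 0, 0, 0, 0, 0]]]}}

```text
clock: 8.2
position: [0.479, 0.1506, 0.0401]
ee_rot: [0.106, 0.994, -0.001, -0.0]
ft_force: [-3.3, -0.8, 2.3]
grip_width: 0.115
grasp_force: 31.9
```

{"method": "carry_out", "body": {"commands": [[[0, 0, 0, 0, 0, 0], [0, 0, 0, 0, 0, 0], [0, 0, 0, 0, 0, 0], [0, 0, 0, 0, 0, 0]]], "hand": 0.33}}

```text
clock: 8.53
position: [0.4797, 0.151, 0.0402]
ee_rot: [0.106, 0.994, 0.0, 0.0]
ft_force: [-0.1, -0.9, -0.4]
grip_width: 0.334
grasp_force: 0.0
```

{"method": "carry_out", "body": {"commands": [[[0, 0, -0.4, 0, 0, 0], [0, 0, -0.5, 0, 0, 0], [0, 0, -0.8, 0, 0, 0], [0, 0, -0.8, 0, 0, 0], [0, 0, -0.8, 0, 0, 0], [0, -0.5, -0.8, 0, 0, 0], [0, -1, 0, 0, 0, 0], [0, -1, 0, 0, 0, 0], [0, -1, 0, 0, 0, 0], [0, -1, 0, 0, 0, 0], [0, -1, 0, 0, 0, 0], [0, -1, 0, 0, 0, 0], [0, 0, 0, 0, 0, 0]]]}}

```text
clock: 9.62
position: [0.4276, -0.0917, 0.2048]
ee_rot: [0.11, 0.994, -0.001, 0.0]
ft_force: [-0.9, -2.3, 0.0]
grip_width: 0.335
grasp_force: 0.0
```

```bash
python3 -c "
from h import *
go([.508,.278,.038],77.7)
a=snap('top','t2.png'); b=snap('scene','s2.png')
cv2.imwrite('pics/c3.png',cv2.resize(a[130:265,50:230,::-1],(800,600),interpolation=cv2.INTER_CUBIC))"
```

```text
t 9.62 pos [ 0.4276 -0.0917  0.2048] yang 77.34 tilt [-0.    -0.003 -1.   ] w 0.335 gf 0.0 F [-0.9 -2.3  0. ]
q [ 1.49 -0.05 -1.31  1.91 -0.04  1.24  1.54] shift units [0.07 9.47 4.14] turn z units -0.06
```

View pics/c3.png

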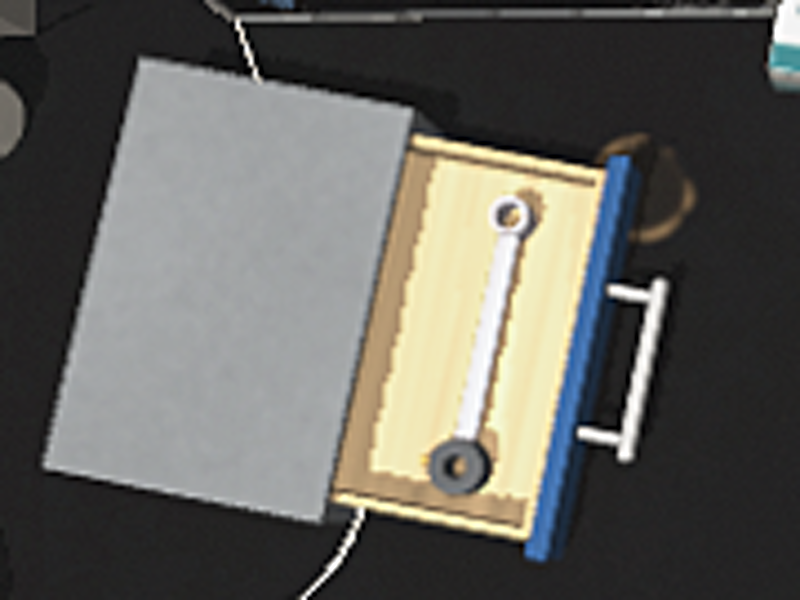

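The open drawer is visible, with the hub at (459,466) and the ring at (512,214) in the crop. The bar lies clear between them.

```bash
python3 -c "
from h import *
k=800/180
H=px2w('top',50+459/k,130+466/k,.062); T=px2w('top',50+512/k,130+214/k,.062)
d=(T-H)[:2]; L=np.hypot(*d); print(H,T,L,'ang',np.degrees(np.arctan2(d[1],d[0])))
m=(H+T)/2; u=(T-H)/L; G=m+u*(.055-.09); print('G',G, 'bal->drawer')
y=np.degrees(np.arctan2(d[1],d[0]))+90
go([G[0],G[1],.2],y)
h=px2w('top',50+643/k,130+370/k,.057); print('handle',h)
"
```

```text
[0.41561686 0.27830552 0.062     ] [0.5917544 0.2410507 0.062    ] 0.18003431226077202 ang -11.94260623327823
G [0.46944319 0.26692072 0.062     ] bal->drawer
t 9.72 pos [ 0.4294 -0.0852  0.2049] yang 77.7 tilt [ 0.001 -0.001 -1.   ] w 0.337 gf 0.0 F [-0.   0.6 -0.2]
q [ 1.48 -0.04 -1.32  1.91 -0.05  1.24  1.53] shift units [0.9  8.82 0.12] turn z units -0.06
handle [0.4797676  0.15021667 0.057     ]
```

{"method": "carry_out", "body": {"commands": [[[0.08, 0.74, 0.01, 0, 0, -0.01], [0.08, 0.74, 0.01, 0, 0, -0.01], [0.08, 0.74, 0.01, 0, 0, -0.01], [0.08, 0.74, 0.01, 0, 0, -0.01], [0.08, 0.74, 0.01, 0, 0, -0.01], [0.08, 0.74, 0.01, 0, 0, -0.01], [0.07, 0.74, 0.01, 0, 0, 0], [0.07, 0.73, 0.01, 0, 0, 0], [0.07, 0.73, 0.01, 0, 0, 0], [0.07, 0.73, 0.01, 0, 0, 0], [0.07, 0.73, 0.01, 0, 0, 0], [0.07, 0.73, 0.01, 0, 0, 0], [0, 0, 0, 0, 0, 0], [0, 0, 0, 0, 0, 0]]], "hand": 0.05}}

```text
clock: 10.88
position: [0.4649, 0.2737, 0.2002]
ee_rot: [0.099, 0.995, 0.001, -0.001]
ft_force: [0.6, -0.3, -0.6]
grip_width: 0.476
grasp_force: 0.0
```

```bash
python3 -c "
from h import *
go([.4694,.2669,.028],78.06)"
```

```text
t 10.88 pos [0.4649 0.2737 0.2002] yang 78.69 tilt [-0.001  0.003 -1.   ] w 0.476 gf 0.0 F [ 0.6 -0.3 -0.6]
q [ 0.4   0.42 -1.24  1.69  0.4   1.33  0.46] shift units [-0.15 -0.16  4.3 ] turn z units 0.11
```

{"method": "carry_out", "body": {"commands": [[[-0.05, -0.05, 0.5, 0, 0, 0.03], [-0.05, -0.05, 0.5, 0, 0, 0.03], [-0.04, -0.06, 0.5, 0, 0, 0.03], [0, 0, 0.5, 0, 0, 0], [0, 0, 0.5, 0, 0, 0], [0, 0, 0.4, 0, 0, 0], [0, 0, 0.3, 0, 0, 0], [0, 0, 0, 0, 0, 0], [0, 0, 0, 0, 0, 0]]]}}

```text
clock: 11.63
position: [0.471, 0.262, 0.0723]
ee_rot: [0.107, 0.994, 0.0, -0.0]
ft_force: [-1.1, -0.5, 0.3]
grip_width: 0.474
grasp_force: 0.0
```

```bash
python3 -c "
from h import *
go([.4694,.2669,.028],78.06)"
```

```text
t 11.63 pos [0.471  0.262  0.0723] yang 77.73 tilt [-0.     0.001 -1.   ] w 0.474 gf 0.0 F [-1.1 -0.5  0.3]
q [ 0.31  0.55 -1.12  1.82  0.55  1.12  0.36] shift units [0.06 0.11 1.11] turn z units -0.06
```

{"method": "carry_out", "body": {"commands": [[[0.01, 0.04, 0.3, 0, 0, -0.02], [0.01, 0.04, 0.3, 0, 0, -0.02], [0.01, 0.03, 0.3, 0, 0, 0], [0, 0, 0.2, 0, 0, 0], [0, 0, 0, 0, 0, 0], [0, 0, 0, 0, 0, 0], [0, 0, 0, 0, 0, 0]]]}}

```text
clock: 12.22
position: [0.4709, 0.2669, 0.0284]
ee_rot: [0.105, 0.995, 0.0, 0.0]
ft_force: [0.3, 0.6, -0.4]
grip_width: 0.473
grasp_force: 0.0
```

```bash
python3 -c "
from h import *
go([.4694,.2669,.028],78.06)"
```

```text
t 12.22 pos [0.4709 0.2669 0.0284] yang 77.99 tilt [ 0.001  0.001 -1.   ] w 0.473 gf 0.0 F [ 0.3  0.6 -0.4]
q [ 0.26  0.61 -1.06  1.85  0.62  1.05  0.31] shift units [ 0.04 -0.01  0.01] turn z units -0.01
```

{"method": "carry_out", "body": {"commands": [[[0.03, 0, 0, 0, 0, 0], [0, 0, 0, 0, 0, 0], [0, 0, 0, 0, 0, 0], [0, 0, 0, 0, 0, 0], [0, 0, 0, 0, 0, 0], [0, 0, 0, 0, 0, 0], [0, 0, 0, 0, 0, 0], [0, 0, 0, 0, 0, 0]]], "hand": 1, "force": 80}}

```text
clock: 12.88
position: [0.47, 0.2677, 0.0291]
ee_rot: [0.105, 0.995, 0.001, 0.001]
ft_force: [-1.8, 1.2, 7.2]
grip_width: 0.141
grasp_force: 78.6
```

{"method": "carry_out", "body": {"commands": [[[0, 0, -0.1, 0, 0, 0], [0, 0, -0.1, 0, 0, 0], [0, 0, -0.2, 0, 0, 0], [0, 0, -0.2, 0, 0, 0], [0, 0, -0.2, 0, 0, 0], [0, 0, 0, 0, 0, 0], [0, 0, 0, 0, 0, 0]]]}}

```text
clock: 13.47
position: [0.4701, 0.2669, 0.0608]
ee_rot: [0.105, 0.994, 0.0, 0.001]
ft_force: [1.3, 0.2, -4.9]
grip_width: 0.143
grasp_force: 78.6
```

```bash
python3 -c "
from h import *
go([.471,.2669,.16],78.06); print(get_obs()['torque'])"
```

```text
t 13.47 pos [0.4701 0.2669 0.0608] yang 77.97 tilt [ 0.002  0.001 -1.   ] w 0.143 gf 78.6 F [ 1.3  0.2 -4.9]
q [ 0.29  0.57 -1.1   1.83  0.57  1.1   0.34] shift units [-0.03  0.01 -2.48] turn z units -0.02
[-0.01198469  0.06185868  0.01840272]
```

{"method": "carry_out", "body": {"commands": [[[0, 0, -0.25, 0, 0, 0], [0, 0, -0.25, 0, 0, 0], [0, 0, -0.25, 0, 0, 0], [0, 0, -0.25, 0, 0, 0], [0, 0, -0.25, 0, 0, 0], [0, 0, -0.25, 0, 0, 0], [0, 0, -0.25, 0, 0, 0], [0, 0, -0.25, 0, 0, 0], [0, 0, -0.25, 0, 0, 0], [0, 0, -0.15, 0, 0, 0], [0, 0, 0, 0, 0, 0], [0, 0, 0, 0, 0, 0], [0, 0, 0, 0, 0, 0]]]}}

```text
clock: 14.55
position: [0.4694, 0.2666, 0.1557]
ee_rot: [0.105, 0.994, -0.0, -0.0]
ft_force: [0.0, -0.7, -5.5]
grip_width: 0.143
grasp_force: 78.6
```

```bash
python3 -c "
from h import *
go([.508,-.130,.16],83.4); print(get_obs()['torque'])
b=snap('scene','s3.png');a=snap('top','t3.png')
"
```

```text
t 14.55 pos [0.4694 0.2666 0.1557] yang 77.97 tilt [-0.  0. -1.] w 0.143 gf 78.6 F [ 0.  -0.7 -5.5]
q [ 0.37  0.46 -1.2   1.74  0.45  1.26  0.43] shift units [-3.01 -9.5  -0.11] turn z units -0.9
[-0.04281058 -0.02689159  0.01107747]
```

{"method": "carry_out", "body": {"commands": [[[-0.05, -0.16, 0, 0, 0, 0], [-0.1, -0.32, 0, 0, 0, 0], [-0.17, -0.53, 0, 0, 0, 0], [-0.17, -0.54, 0, 0, 0, 0], [-0.17, -0.54, 0, 0, 0, 0], [-0.17, -0.54, 0, 0, 0, 0], [-0.17, -0.54, 0, 0, 0, 0], [-0.17, -0.54, 0, 0, 0, 0], [-0.17, -0.54, 0, 0, 0, 0], [-0.17, -0.54, 0, 0, 0, 0], [-0.17, -0.54, 0, 0, 0, 0], [-0.17, -0.54, 0, 0, 0, 0], [-0.17, -0.54, 0, 0, 0, 0], [-0.17, -0.54, 0, 0, 0, 0], [-0.17, -0.54, 0, 0, 0, 0], [-0.17, -0.54, 0, 0, 0, 0], [-0.17, -0.53, 0, 0, 0, 0], [-0.17, -0.53, 0, 0, 0, 0], [-0.1, -0.32, 0, 0, 0, 0], [-0.05, -0.16, 0, 0, 0, 0]]]}}

```text
clock: 16.32
position: [0.5077, -0.1352, 0.1556]
ee_rot: [0.106, 0.994, 0.0, -0.0]
ft_force: [0.3, -0.9, -5.6]
grip_width: 0.143
grasp_force: 78.6
```

{"method": "carry_out", "body": {"commands": [[[0, 0, 0, 0, 0, -0.18], [0, 0, 0, 0, 0, -0.18], [0, 0, 0, 0, 0, -0.18], [0, 0, 0, 0, 0, -0.18], [0, 0, 0, 0, 0, -0.18], [0, 0, 0, 0, 0, 0], [0, 0, 0, 0, 0, 0], [0, 0, 0, 0, 0, 0]]]}}

```text
clock: 16.98
position: [0.508, -0.1325, 0.156]
ee_rot: [0.058, 0.998, 0.0, 0.0]
ft_force: [0.4, -0.3, -5.5]
grip_width: 0.144
grasp_force: 78.7
```

```bash
python3 -c "
from h import *
go([.508,-.130,.112],83.4)
b=snap('scene','s4.png');a=snap('top','t4.png')
c=cv2.resize(a[130:260,240:340,::-1],(400,520),interpolation=cv2.INTER_CUBIC)
d=cv2.resize(b[150:280,210:310,::-1],(400,520),interpolation=cv2.INTER_CUBIC)
cv2.imwrite('pics/c4.png',np.hstack([c,d]))"
```

```text
t 16.98 pos [ 0.508  -0.1325  0.156 ] yang 83.38 tilt [ 0.  0. -1.] w 0.144 gf 78.7 F [ 0.4 -0.3 -5.5]
q [ 1.19  0.43 -1.23  1.78  0.43  1.24  1.3 ] shift units [0.01 0.06 1.1 ] turn z units -0.0
```

View pics/c4.png

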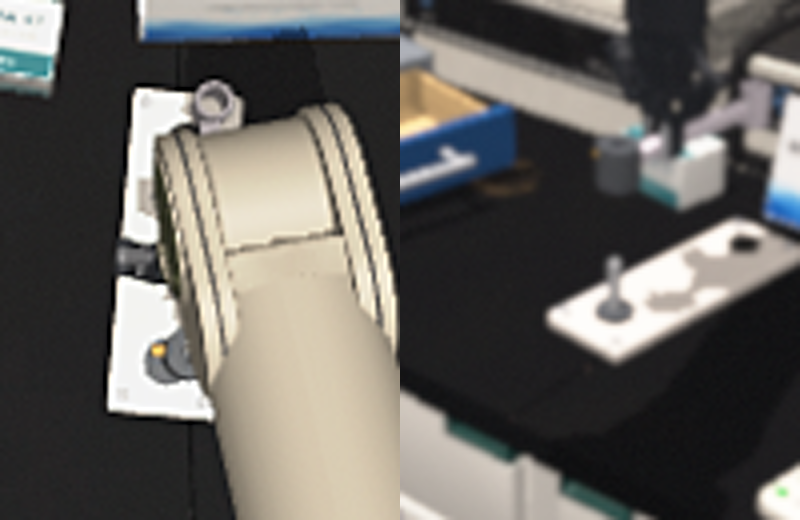

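The arm is held level above the stand: the hub is at (618,165) in the right (scene) crop and the ring top at (213,102) in the left (top) crop. I'll lower it a little and check.

{"method": "carry_out", "body": {"commands": [[[0, 0.03, 0.15, 0, 0, 0], [0, 0.02, 0.15, 0, 0, 0], [0, 0, 0.15, 0, 0, 0], [0, 0, 0.15, 0, 0, 0], [0, 0, 0.15, 0, 0, 0], [0, 0, 0.15, 0, 0, 0], [0, 0, 0.1, 0, 0, 0], [0, 0, 0.1, 0, 0, 0], [0, 0, 0, 0, 0, 0], [0, 0, 0, 0, 0, 0], [0, 0, 0, 0, 0, 0], [0, 0, 0, 0, 0, 0]]]}}

```text
clock: 18.08
position: [0.5085, -0.1307, 0.1123]
ee_rot: [0.058, 0.998, 0.0, 0.0]
ft_force: [1.3, 0.6, -4.9]
grip_width: 0.144
grasp_force: 78.6
```

```bash
python3 -c "
from h import *
go([.508,-.130,.112],83.4)
b=snap('scene','s5.png');a=snap('top','t5.png')
c=cv2.resize(a[140:190,265:325,::-1],(400,333),interpolation=cv2.INTER_CUBIC)
d=cv2.resize(b[165:245,225:321,::-1],(400,333),interpolation=cv2.INTER_CUBIC)
cv2.imwrite('pics/c5.png',np.hstack([c,d]))
q=np.array([np.cos(np.radians(-6.6)),np.sin(np.radians(-6.6)),0]); H=np.array([.4532,-.1235,.1054])
for n,X in [('top',H+.18*q+[0,0,.04]),('scene',H+[0,0,.04]),('scene',H),('scene',H+.18*q+[0,0,.04])]:
  p=w2px(n,X); print(n,p.round(1),'crop', ((p-[265,140])*400/60 if n=='top' else (p-[225,165])*400/96+[400,0]).round(0))
"
```

```text
t 18.08 pos [ 0.5085 -0.1307  0.1123] yang 83.38 tilt [ 0.001  0.    -1.   ] w 0.144 gf 78.6 F [ 1.3  0.6 -4.9]
q [ 1.14  0.48 -1.18  1.82  0.48  1.17  1.26] shift units [0.02 0.02 0.01] turn z units -0.0
top [290.2 157.5] crop [168. 116.]
scene [263.8 196.3] crop [561. 130.]
scene [263.7 206.4] crop [561. 173.]
scene [297.4 181.1] crop [702.  67.]
```

View pics/c5.png

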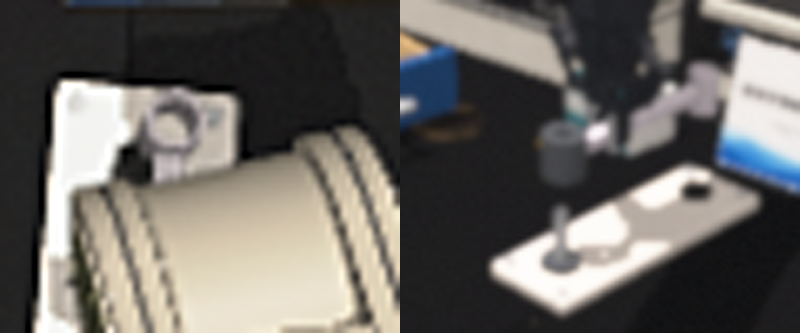

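The ring sits at (172,120), predicted (168,116), and the hub top at (564,130), predicted (561,130). Both agree to within 2–3 mm, and the arm is level and clear of the stand, so I'll hand it in.

```bash
python3 -c "
from h import *
print(hand_in())"
```

```text
the job is handed in; nothing more can be done
None
```

I handed the job in at about 18 s with the drawer pulled out about 130 mm and the electrode arm gripped at its balance point, level about 35 mm above the post. In the last pictures the bore and clip ring were within 2–3 mm of where they should be over the post and pad; the hand-in returned no verdict.

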